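# Find the rocking foot of a gearmotor and press its shim flat

### The job

The gearmotor on the bed plate rocks on one short foot. Press down on its lugs one after another with closed fingertips until you find the one that gives, press that foot's red shim tab down flat, leaving the other three tabs up, then press firmly on the same lug again to prove that it no longer gives. Only press: do not lift or shove the gearmotor, do not disturb anything else, and finish clear of everything.

Things in the scene. Friction and masses are not known exactly. Their poses are not given: they have to be found in the camera images.
- gearmotor: small gearmotor, 0.9 kg, loose, resting on a fixed steel bed plate. Its base is 160 mm long (x), 110 mm wide (y), 12 mm thick, with four lugs sticking out sideways. Its origin is the centre of the underside of the base, 40 mm above the bench when level; axes: z up, +x towards the output shaft. The motor above it reaches 93 mm above the bench, within 25 mm either side of the centre line
- lug_a (a point): centre of the top of the front left (-x, +y) aluminium lug of the gearmotor, 40 x 44 mm, flat, at 60 mm (x) and 75 mm (y) from the machine's centre; 52 mm above the bench when level. Axes as the machine's. The lug over the short foot tips down 4 to 5 mm under a push of 3 to 6 N and comes back level when let go; the others do not give
- lug_b (a point): centre of the top of the front right (-x, -y) aluminium lug of the gearmotor, 40 x 44 mm, flat, at 60 mm (x) and 75 mm (y) from the machine's centre; 52 mm above the bench when level. Axes as the machine's. The lug over the short foot tips down 4 to 5 mm under a push of 3 to 6 N and comes back level when let go; the others do not give
- lug_c (a point): centre of the top of the rear left (+x, +y) aluminium lug of the gearmotor, 40 x 44 mm, flat, at 60 mm (x) and 75 mm (y) from the machine's centre; 52 mm above the bench when level. Axes as the machine's. The lug over the short foot tips down 4 to 5 mm under a push of 3 to 6 N and comes back level when let go; the others do not give
- lug_d (a point): centre of the top of the rear right (+x, -y) aluminium lug of the gearmotor, 40 x 44 mm, flat, at 60 mm (x) and 75 mm (y) from the machine's centre; 52 mm above the bench when level. Axes as the machine's. The lug over the short foot tips down 4 to 5 mm under a push of 3 to 6 N and comes back level when let go; the others do not give
- over_foot_1 (a point): fixed point over foot 1, at the level of its lug's top (52 mm above the bench); axes parallel to the machine's. The feet look alike in rubber boots; under which lug each stands differs every time, and the numbers do not tell which is short. Foot 1's shim tab: press it 60 mm in front (-x) of this point; its hinge lies 24 mm in front, 36 mm above the bench
- shim_1 (a joint): angle (rad) of foot 1's shim: 0 = red tab standing up 26 degrees, 0.45 = flat, its toe then 5 mm above the foot: it fills the gap over a short foot, but jacks the lug up over a sound one. Starts 0 to 0.04. Tab 52 x 24 x 5 mm, sloping up from its hinge towards -x, its end 60 mm above the bench; flat, its top is 38.5 mm above the bench. About 10 N moves it; it stays where it is left
- over_foot_2 (a point): fixed point over foot 2, at the level of its lug's top (52 mm above the bench); axes parallel to the machine's. The feet look alike in rubber boots; under which lug each stands differs every time, and the numbers do not tell which is short. Foot 2's shim tab: press it 60 mm in front (-x) of this point; its hinge lies 24 mm in front, 36 mm above the bench
- shim_2 (a joint): angle (rad) of foot 2's shim: 0 = red tab standing up 26 degrees, 0.45 = flat, its toe then 5 mm above the foot: it fills the gap over a short foot, but jacks the lug up over a sound one. Starts 0 to 0.04. Tab 52 x 24 x 5 mm, sloping up from its hinge towards -x, its end 60 mm above the bench; flat, its top is 38.5 mm above the bench. About 10 N moves it; it stays where it is left
- over_foot_3 (a point): fixed point over foot 3, at the level of its lug's top (52 mm above the bench); axes parallel to the machine's. The feet look alike in rubber boots; under which lug each stands differs every time, and the numbers do not tell which is short. Foot 3's shim tab: press it 60 mm in front (-x) of this point; its hinge lies 24 mm in front, 36 mm above the bench
- shim_3 (a joint): angle (rad) of foot 3's shim: 0 = red tab standing up 26 degrees, 0.45 = flat, its toe then 5 mm above the foot: it fills the gap over a short foot, but jacks the lug up over a sound one. Starts 0 to 0.04. Tab 52 x 24 x 5 mm, sloping up from its hinge towards -x, its end 60 mm above the bench; flat, its top is 38.5 mm above the bench. About 10 N moves it; it stays where it is left
- over_foot_4 (a point): fixed point over foot 4, at the level of its lug's top (52 mm above the bench); axes parallel to the machine's. The feet look alike in rubber boots; under which lug each stands differs every time, and the numbers do not tell which is short. Foot 4's shim tab: press it 60 mm in front (-x) of this point; its hinge lies 24 mm in front, 36 mm above the bench
- shim_4 (a joint): angle (rad) of foot 4's shim: 0 = red tab standing up 26 degrees, 0.45 = flat, its toe then 5 mm above the foot: it fills the gap over a short foot, but jacks the lug up over a sound one. Starts 0 to 0.04. Tab 52 x 24 x 5 mm, sloping up from its hinge towards -x, its end 60 mm above the bench; flat, its top is 38.5 mm above the bench. About 10 N moves it; it stays where it is left
- spacer_mid (a point): brass spacer ring, 24 mm across, 22 mm high, standing on the bed plate near its side edge; point at its centre
- socket_center (a point): steel socket, a plain cylinder 19 mm across, 30 mm high, standing on the bed plate behind the gearmotor; point at its centre
- spray_mid (a point): plain aluminium can, 54 mm across, 170 mm high; point at its centre
- oil_mid (a point): white oil bottle with red cap, 54 mm across, 140 mm high; point at its centre
- mug_mid (a point): white mug, 80 mm across, 85 mm high; point at its centre
- screwdriver_grip (a point): red-handled screwdriver lying on the bench; point on its handle
- spanner_grip (a point): steel spanner lying on the bench; point on its shank
- clamp_mid (a point): bar clamp with red handle lying on the bench, 200 by 90 mm, 24 mm high; point on its bar

How it is judged:
By the outcome, as a careful person would: the job done as asked, in the order asked, and still so for the second after the job is handed in, with the robot touching nothing.
It also fails if it takes over 58 s, if anything falls off the work surface, if the arm or the gripper's body presses on something with over 40 N, if the wrist force passes 120 N, or if a joint passes its speed limit or range.

### The arm

A 6-joint arm with a two-finger parallel gripper is mounted at the origin on the work surface. World frame = base frame: x ahead of the robot, y to its left, z up, the work surface at z = 0. Lengths are in m, angles in rad, forces in N, time in s.
With the tool pointing down it reaches from about 0.35 to 0.775 m from the base axis. Payload 7.3 kg.
Tool frame: the origin (TCP) lies at the very end of the fingers, on their centre line; the grasp point (between the pads) lies robot.pinch_z behind it (robot.pinch_z is the distance from the TCP to the grasp point, in m); y points along the fingers, z is the direction in which the jaws open and shut, and the axes are right-handed (so a half turn about y gives the same grasp; the last joint's range is limited). The gripper opens to 92 mm and grips with 3 to 60 N. Pads are 19 mm wide; open, the fingers measure 130 mm over their backs; the gripper's body (75 mm by 190 mm) begins 47 mm behind the grasp point.
Start: joints at [-1.335, 0.342, 1.524, -0, 1.275, -0.146], TCP at [0.196, -0.487, 0.227] pointing down, gripper open.
Joint ranges: [-2.53, 2.53], [-0.77, 2.02], [0.04, 2.7], [-1, 4.14], [0.28, 2.66], [-3.11, 3.11]. Speed limits (rad/s): [2.57, 2.57, 3.14, 3.14, 3.14, 3.14].

### API

Orientations are given as [roll, pitch, yaw] about the fixed x, y, z axes, in that order (R = Rz(yaw) Ry(pitch) Rx(roll)).
In Python, from cell import status, viewer, robot gives the robot as it stands. The module is installed in compiled form; this text tells all that it offers.
- The arm moves only by the shell command python3 -m pendant 'ROWS' [FORCE]. ROWS is JSON, a list that holds one entry, the list of rows, each a list of 7 numbers: the shift along the tool's x, y, z in cm, then the turn, a rotation vector about the tool's x, y, z in rad, then the finger opening in cm, from 0 to 9.18. A call has 1 to 20 rows; each row is the pose to reach, as a shift and turn from the pose commanded when the call began, along the tool's axes at that moment; what a row does not reach only later rows make up. A row lasts 1/10 s, in which the tool goes at most 50 mm and 8.59 degrees, less where a joint would pass 70% of its speed; a pose out of reach is approached as far as the arm can. A call with a gripper value outside its range is refused whole. The fingers move at their own pace and stop on an object; FORCE is the grip in N (left out, the last holds). Time passes only in rows, so rows that repeat a pose let the fingers close. It gives the time, the measured TCP pose, the force and the opening at its end, in the units of the state.
- status.observe(): the state, without advancing time (a new reading comes with each control period).
- viewer.read_camera(name): name is "scene" or "top" or "wrist"; returns a dict with "image" (384x512x3 uint8, red, green, blue), "range_z" (384x512 float32, m along the optical axis (not along the pixel's ray), 0 where there is no reading), "fx", "fy", "cx", "cy" (pixels), "camera_from_world" (4x4, takes a point from world to camera coordinates). Camera axes: x right, y up, looking along -z (the intrinsics and any distortion apply to the point x, -y, -z); pixel columns grow to the right and rows downward; lengths in m; the calibration is good to about 2 mm. A picture is of the moment at which its call begins.
- robot.hand_in(): hands the job in, once; it reports no verdict.
The state is a dict: "time": time; "qpos": joint angles; "qvel": joint speeds; "joint_efforts": joint torques, N m; "tool_pos": TCP position; "tool_rot": TCP orientation; "contact_force": force on the tool from outside, world axes, zero at the start; "torque": the same for the moment, N m; "opening": finger opening in m.
Only numpy, scipy, OpenCV 4.12 (cv2) and the standard library are available. Lean on these libraries where they do the work, as an engineer would, in place of code of your own. Each camera call takes 0.05 s, during which the arm holds its last target. There are 200 camera calls.

## Working session

There is one attempt and no reset: what is moved stays moved. The work goes in short steps, Python scripts to look and compute and a shell command to move; the robot and the scene stay as the last step left them, time stands still between calls to the robot, and variables do not carry over. Pictures are saved under pics/ and viewed, about 8 in all and at most 12, crops included, and the job is handed in when it is done.

```bash
mkdir -p pics; cat > h.py <<'E'
import numpy as np,cv2
from cell import status,viewer,robot
def world(c,u,v):
    z=float(c["range_z"][int(round(v)),int(round(u))])
    p=np.array([(u-c["cx"])/c["fx"]*z,-(v-c["cy"])/c["fy"]*z,-z,1])
    return (np.linalg.inv(c["camera_from_world"])@p)[:3]
def save(c,n): cv2.imwrite(f"pics/{n}.png",c["image"][:,:,::-1])
E
python3 - <<'E'
from h import *
import pickle
for n in("top","scene"):
    c=viewer.read_camera(n);save(c,n+"0");pickle.dump(c,open(n+".pkl","wb"))
    print({k:v for k,v in c.items() if k not in("image","range_z")})
print(status.observe(),robot.pinch_z)
a=cv2.imread("pics/top0.png");cv2.imwrite("pics/t.png",cv2.resize(a,(800,600)))
E
```

```text
{'fx': 481.32317506214576, 'fy': 481.32317506214576, 'cx': 252.07730115270354, 'cy': 193.3557300803632, 'camera_from_world': array([[ 0.01120076, -0.99967972,  0.0226937 , -0.01635275],
       [ 0.99653192,  0.01303116,  0.08218462, -0.50263966],
       [-0.08245402,  0.02169447,  0.99635871, -1.69928185],
       [ 0.        ,  0.        ,  0.        ,  1.        ]])}
{'fx': 480.12846626151793, 'fy': 480.12846626151793, 'cx': 252.59852418346438, 'cy': 195.95565907507697, 'camera_from_world': array([[-0.57784163,  0.81612462,  0.00629763,  0.28982994],
       [-0.70200609, -0.50094825,  0.50619986,  0.33892885],
       [ 0.41627696,  0.28808237,  0.86239321, -1.81589231],
       [ 0.        ,  0.        ,  0.        ,  1.        ]])}
{'time': 0.1, 'qpos': array([-1.33499053e+00,  3.42647617e-01,  1.52488231e+00, -3.72967226e-06,
        1.27538241e+00, -1.45983183e-01]), 'qvel': array([-2.02447459e-05, -2.10759477e-03,  5.75525380e-04, -1.95918986e-03,
       -1.91731145e-03,  2.33040912e-03]), 'joint_efforts': array([ 1.56935519e-03, -4.32004344e+01, -2.44693798e+01,  7.19295605e-02,
        5.25985903e-02, -5.16290925e-05]), 'tool_pos': array([ 0.19555271, -0.48685473,  0.22613094]), 'tool_rot': array([-1.57210250e+00,  1.88440161e-04, -2.75980271e+00]), 'contact_force': array([-0.07986019,  0.53384429,  0.92775147]), 'torque': array([-0.00192125, -0.01958907,  0.02512201]), 'opening': 0.09188373557944904} 0.0188
```

View pics/t.png

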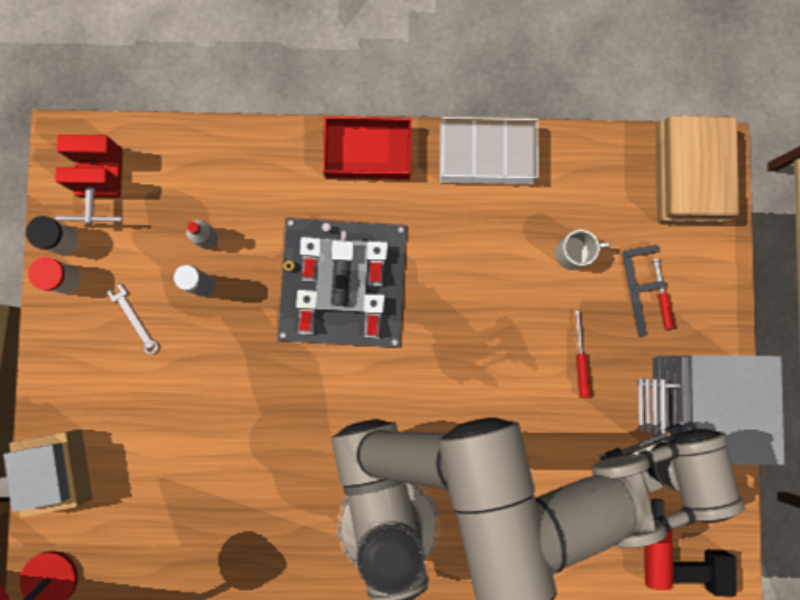

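View pics/scene0.png

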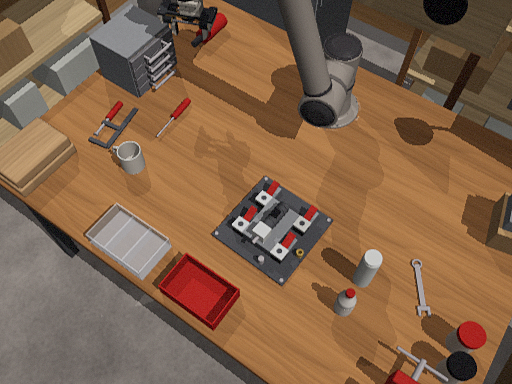

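The top view shows the gearmotor at about (342,275) in the 800-px picture. Its output end (+x) points away from the robot, the lugs are white and each red tab sits on the robot side of its lug. Next I'll measure.

```bash
python3 - <<'E'
from h import *
import pickle
from scipy.spatial.transform import Rotation as R
for n,(x0,y0,x1,y1) in (("top",(170,130,270,230)),("scene",(200,165,345,290))):
    c=pickle.load(open(n+".pkl","rb"))
    im=c["image"][y0:y1,x0:x1,::-1]; cv2.imwrite(f"pics/{n}c.png",cv2.resize(im,None,fx=5.5 if n=="top" else 4.5,fy=5.5 if n=="top" else 4.5,interpolation=cv2.INTER_CUBIC))
    P=np.array([[world(c,u,v) for u in range(x0,x1)] for v in range(y0,y1)])
    rgb=c["image"][y0:y1,x0:x1].astype(int)
    mn=rgb.min(2)
    m=((mn>150)&(abs(P[...,2]-.052)<.006)).astype('uint8')
    k,l,s,ce=cv2.connectedComponentsWithStats(m,connectivity=4)
    print(n)
    for i in range(1,k):
        if s[i,4]>25: q=P[l==i]; print("lug",s[i,4],ce[i]+[x0,y0],q.mean(0).round(4),q.min(0).round(3),q.max(0).round(3))
    m=((rgb[...,0]>120)&(rgb[...,1]<70)).astype('uint8')
    k,l,s,ce=cv2.connectedComponentsWithStats(m)
    for i in range(1,k):
        if s[i,4]>25: q=P[l==i]; print("tab",s[i,4],ce[i]+[x0,y0],q.mean(0).round(4),q.min(0).round(3),q.max(0).round(3))
s=status.observe(); r=R.from_euler('xyz',s["tool_rot"]).as_matrix(); print(r.round(3))
E
```

```text
top
lug 118 [199.46610169 158.28813559] [0.6217 0.1771 0.0518] [0.59  0.15  0.046] [0.645 0.201 0.057]
lug 117 [240.38461538 160.11965812] [0.6173 0.033  0.0522] [0.599 0.01  0.046] [0.637 0.056 0.058]
lug 165 [235.87272727 192.67272727] [0.5019 0.0473 0.052 ] [0.479 0.015 0.046] [0.543 0.075 0.058]
lug 114 [196.66666667 191.40350877] [0.5046 0.1845 0.0518] [0.485 0.159 0.046] [0.524 0.208 0.058]
tab 76 [197.44736842 171.22368421] [0.5761 0.1835 0.0493] [0.555 0.171 0.008] [0.596 0.203 0.065]
tab 82 [239.87804878 173.70731707] [0.5669 0.0342 0.0696] [0.361 0.023 0.026] [0.592 0.048 1.735]
tab 76 [195.22368421 204.92105263] [0.4573 0.1887 0.0501] [0.435 0.177 0.033] [0.479 0.2   0.07 ]
tab 75 [237.88 207.4 ] [0.4504 0.0396 0.0501] [0.43  0.029 0.023] [0.471 0.05  0.063]
scene
lug 124 [263.56451613 197.58064516] [0.499  0.0412 0.053 ] [0.478 0.019 0.046] [0.519 0.065 0.058]
lug 135 [240.32592593 223.8       ] [0.6193 0.0359 0.0527] [0.597 0.013 0.047] [0.638 0.059 0.058]
lug 132 [301.63636364 223.21969697] [0.506  0.1911 0.0526] [0.485 0.168 0.047] [0.526 0.213 0.058]
lug 143 [278.83216783 251.09090909] [0.6266 0.1856 0.0529] [0.605 0.163 0.047] [0.647 0.206 0.058]
tab 102 [272.58823529 187.68627451] [0.4496 0.0431 0.0501] [0.419 0.031 0.022] [0.471 0.056 0.064]
tab 115 [249.94782609 212.86086957] [0.5688 0.0369 0.0496] [0.545 0.023 0.024] [0.593 0.049 0.063]
tab 109 [310.17431193 212.58715596] [0.4636 0.195  0.0628] [0.415 0.179 0.016] [1.161 0.456 1.393]
tab 120 [288.21666667 239.43333333] [0.5761 0.1869 0.0498] [0.534 0.175 0.005] [0.599 0.198 0.063]
tab 66 [219.31818182 276.18181818] [0.797  0.0889 0.0595] [0.793 0.018 0.052] [0.8   0.158 0.067]
tab 316 [209.37025316 282.37341772] [0.8155 0.0618 0.0058] [ 0.796  0.009 -0.004] [0.849 0.116 0.013]
[[-0.928 -0.     0.373]
 [-0.373  0.001 -0.928]
 [-0.    -1.    -0.001]]
```

View pics/topc.png

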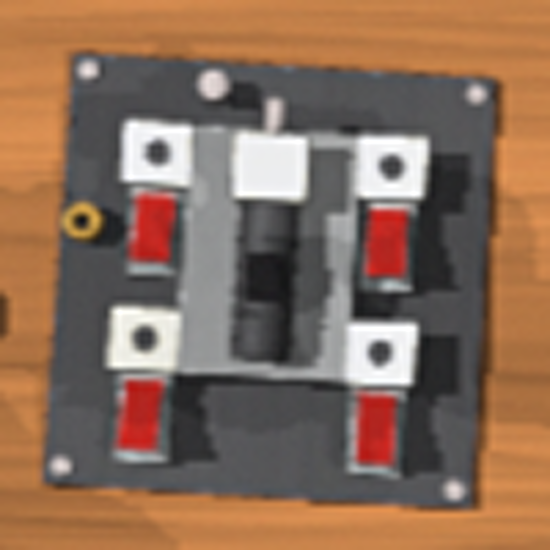

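The crop shows four white lugs with dark centre dots, at crop pixels c(157,152), d(392,165), a(145,338) and b(379,352). The red tabs sit in front of them, the brass ring is at (83,220) and the socket at (213,83). Next I'll fit the pose by ray-plane.

```bash
cat >> h.py <<'E'
from scipy.spatial.transform import Rotation as R
def ray(c,u,v,z):
    M=np.linalg.inv(c["camera_from_world"]); d=M[:3,:3]@np.array([(u-c["cx"])/c["fx"],-(v-c["cy"])/c["fy"],-1]);o=M[:3,3]
    return o+d*(z-o[2])/d[2]
L={"a":(-.06,.075),"b":(-.06,-.075),"c":(.06,.075),"d":(.06,-.075)}
def fit(pts):
    A=np.array([L[k] for k in pts]);B=np.array([pts[k][:2] for k in pts]);a=A-A.mean(0);b=B-B.mean(0)
    th=np.arctan2((a[:,0]*b[:,1]-a[:,1]*b[:,0]).sum(),(a*b).sum()); r=np.array([[np.cos(th),-np.sin(th)],[np.sin(th),np.cos(th)]])
    t=B.mean(0)-r@A.mean(0); return t,th,(B-(A@r.T+t))
def go(M,th,dx=0,dy=0,z=None,h=None):
    # M machine-frame xy target -> rows values
    s=status.observe(); r=R.from_euler('xyz',s["tool_rot"]).as_matrix()
E
python3 - <<'E'
from h import *
import pickle
c=pickle.load(open("top.pkl","rb")); T={k:(170+(u+.5)/5.5-.5,130+(v+.5)/5.5-.5) for k,(u,v) in dict(c=(157,152),d=(392,165),a=(145,338),b=(379,352)).items()}
s=pickle.load(open("scene.pkl","rb")); S=dict(b=(263.56,197.58),d=(240.33,223.8),a=(301.64,223.22),c=(278.83,251.09))
fs=[]
for cc,Q in((c,T),(s,S)):
    p={k:ray(cc,*Q[k],.052) for k in Q}; t,th,e=fit(p);fs.append((t,th)); print(t.round(4),round(th,4),(e*1000).round(1).tolist())
t=(fs[0][0]+fs[1][0])/2;th=(fs[0][1]+fs[1][1])/2
o=status.observe();Rt=R.from_euler('xyz',o["tool_rot"]).as_matrix()
for k in L:
    w=t+np.array([[np.cos(th),-np.sin(th)],[np.sin(th),np.cos(th)]])@L[k]
    d=Rt.T@(np.array([*w,.20])-o["tool_pos"]); print(k,w.round(4),"tool shift cm",(d*100).round(2))
z=Rt[:,2];print("turn about world z needed",th-np.arctan2(z[1],z[0]))
E
```

```text
[0.5623 0.1096] -0.0461 [[-0.3, 0.1], [0.4, -0.5], [-0.0, -0.2], [-0.1, 0.6]]
[0.5624 0.1133] -0.0469 [[-0.4, -0.2], [0.2, 0.2], [-0.2, 0.0], [0.4, 0.1]]
a [0.5059 0.1891] tool shift cm [-53.99   2.69 -51.16]
b [0.4989 0.0393] tool shift cm [-47.76   2.67 -37.52]
c [0.6258 0.1835] tool shift cm [-64.9    2.69 -46.18]
d [0.6188 0.0337] tool shift cm [-58.67   2.67 -32.53]
turn about world z needed 1.1425112629516807
```

```bash
python3 -m pendant '[[[-47.8,2.7,-37.5,0,-1.1425,0,0],[-47.8,2.7,-37.5,0,-1.1425,0,0],[-47.8,2.7,-37.5,0,-1.1425,0,0],[-47.8,2.7,-37.5,0,-1.1425,0,0],[-47.8,2.7,-37.5,0,-1.1425,0,0],[-47.8,2.7,-37.5,0,-1.1425,0,0],[-47.8,2.7,-37.5,0,-1.1425,0,0],[-47.8,2.7,-37.5,0,-1.1425,0,0],[-47.8,2.7,-37.5,0,-1.1425,0,0],[-47.8,2.7,-37.5,0,-1.1425,0,0],[-47.8,2.7,-37.5,0,-1.1425,0,0],[-47.8,2.7,-37.5,0,-1.1425,0,0],[-47.8,2.7,-37.5,0,-1.1425,0,0],[-47.8,2.7,-37.5,0,-1.1425,0,0],[-47.8,2.7,-37.5,0,-1.1425,0,0],[-47.8,2.7,-37.5,0,-1.1425,0,0],[-47.8,2.7,-37.5,0,-1.1425,0,0],[-47.8,2.7,-37.5,0,-1.1425,0,0]]]'
python3 - <<'E'
from h import *
c=viewer.read_camera("wrist");import pickle;pickle.dump(c,open("w.pkl","wb"));save(c,"w0")
o=status.observe();print(R.from_euler('xyz',o["tool_rot"]).as_matrix().round(3),o["qpos"].round(3),o["contact_force"])
E
```

```text
time: 1.9
tool_pos: [0.4993, 0.0379, 0.2]
tool_rot: [-1.57, -0.0, -1.619]
contact_force: [-0.5, -0.6, -0.4]
opening: 0.0004
[[-0.048  0.     0.999]
 [-0.999 -0.    -0.048]
 [ 0.    -1.     0.   ]] [-0.077  0.322  1.632 -0.     1.187 -0.029] [-0.42781586  0.41977003 -0.53565831]
```

View pics/w0.png

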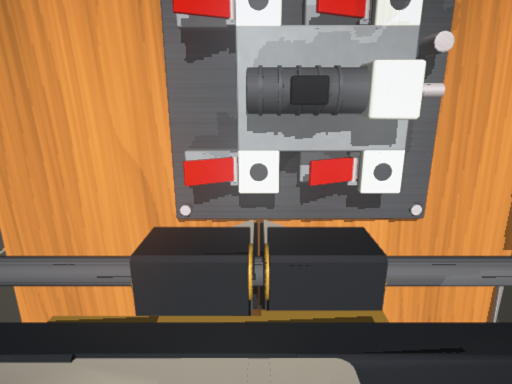

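In the wrist picture lug b's dot is at (259,172), d's at (382,172), a's at (259,2) and c's at (400,1). I'll check the fit.

```bash
python3 - <<'E'
from h import *
import pickle
c=pickle.load(open("w.pkl","rb"));print(c["camera_from_world"].round(3),c["fx"],c["cx"],c["cy"])
Q=dict(b=(258.7,172),d=(382.3,172),a=(258.7,2),c=(400,1))
print({k:ray(c,*Q[k],.052).round(4) for k in Q},{k:world(c,*Q[k]).round(4) for k in Q})
Z=c["range_z"];
for bx in((240,280,152,192),(361,401,152,192)):
    P=np.array([world(c,u,v) for v in range(bx[2]-4,bx[3]+4) for u in range(bx[0]-4,bx[1]+4)]);m=abs(P[:,2]-.052)<.006;print(P[m].mean(0).round(4),P[m].min(0).round(4),P[m].max(0).round(4))
E
```

```text
[[ 0.999 -0.047  0.001 -0.498]
 [ 0.046  0.962 -0.268 -0.033]
 [ 0.012  0.268  0.963 -0.382]
 [ 0.     0.     0.     1.   ]] 323.32424303051016 258.31969933041734 187.67891628819362
{'b': array([0.5004, 0.0409, 0.052 ]), 'd': array([0.6205, 0.0351, 0.052 ]), 'a': array([0.5073, 0.1887, 0.052 ]), 'c': array([0.6273, 0.1838, 0.052 ])} {'b': array([0.5004, 0.0411, 0.0529]), 'd': array([0.62  , 0.0354, 0.0532]), 'a': array([0.5073, 0.1882, 0.054 ]), 'c': array([0.6271, 0.1837, 0.0524])}
[0.5004 0.0433 0.0531] [0.48   0.0194 0.0499] [0.5246 0.0653 0.0559]
[0.6185 0.0377 0.053 ] [0.5948 0.0141 0.0462] [0.6402 0.0601 0.0555]
```

```bash
python3 -m pendant '[[[-0.2,4,0,0,0,0,0],[-0.2,9,0,0,0,0,0],[-0.2,13,0,0,0,0,0],[-0.2,14.2,0,0,0,0,0],[-0.2,14.5,0,0,0,0,0],[-0.2,14.7,0,0,0,0,0],[-0.2,14.8,0,0,0,0,0],[-0.2,14.9,0,0,0,0,0],[-0.2,14.9,0,0,0,0,0],[-0.2,14.9,0,0,0,0,0]]]'
```

```text
time: 2.95
tool_pos: [0.5004, 0.0408, 0.0515]
tool_rot: [-1.569, -0.0, -1.617]
contact_force: [1.3, -0.9, 1.8]
opening: 0.0005
```

```bash
python3 -m pendant '[[[0,0.1,0,0,0,0,0],[0,0.1,0,0,0,0,0],[0,0.1,0,0,0,0,0]]]'; python3 -m pendant '[[[0,0.1,0,0,0,0,0],[0,0.1,0,0,0,0,0],[0,0.1,0,0,0,0,0]]]'; python3 -m pendant '[[[0,0.1,0,0,0,0,0],[0,0.1,0,0,0,0,0],[0,0.1,0,0,0,0,0]]]'
```

```text
time: 3.25
tool_pos: [0.4998, 0.0408, 0.0498]
tool_rot: [-1.57, -0.0, -1.617]
contact_force: [0.4, 0.1, 1.7]
opening: 0.0006
time: 3.55
tool_pos: [0.4998, 0.0408, 0.0491]
tool_rot: [-1.57, -0.0, -1.617]
contact_force: [0.1, 0.3, 4.8]
opening: 0.0005
time: 3.85
tool_pos: [0.4998, 0.0408, 0.0488]
tool_rot: [-1.57, -0.0, -1.617]
contact_force: [-2.6, -0.5, 12.7]
opening: 0.0008
```

```bash
for i in 1 2 3 4; do python3 -m pendant '[[[0,-0.1,0,0,0,0,0],[0,-0.1,0,0,0,0,0]]]' | sed -n '2p;4p'; done
```

```text
tool_pos: [0.4998, 0.0408, 0.0491]
contact_force: [-1.4, -1.1, 6.1]
tool_pos: [0.4996, 0.0409, 0.0496]
contact_force: [0.7, -1.5, 1.6]
tool_pos: [0.4994, 0.041, 0.0506]
contact_force: [0.4, -0.0, 1.6]
tool_pos: [0.4994, 0.041, 0.0517]
contact_force: [0.3, 1.4, 1.3]
```

```bash
for i in 1 2 3; do python3 -m pendant '[[[0,-0.3,0,0,0,0,0],[0,-0.3,0,0,0,0,0]]]' | sed -n '2p;4p'; done; python3 - <<'E'
from h import *
c=viewer.read_camera("wrist");save(c,"w1");cv2.imwrite("pics/w1c.png",cv2.resize(c["image"][:,:,::-1],(768,576)))
c=viewer.read_camera("scene");save(c,"s1")
E
```

```text
tool_pos: [0.4994, 0.0409, 0.0548]
contact_force: [0.3, 0.4, -0.2]
tool_pos: [0.4997, 0.0408, 0.058]
contact_force: [0.9, 0.3, -1.0]
tool_pos: [0.4998, 0.0409, 0.061]
contact_force: [0.1, 0.9, -0.7]
```

View pics/w1c.png

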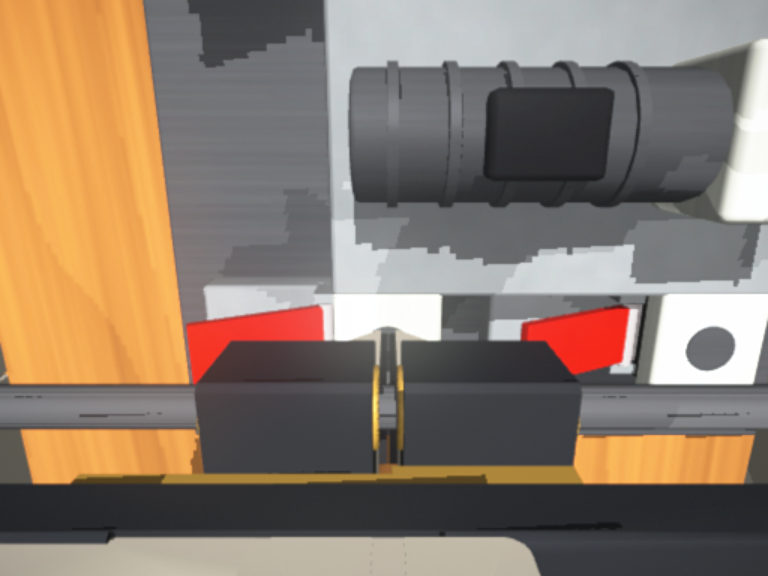

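The picture shows the fingertips over lug b, with its tab still up and lug d at (710,348). The b profile is unclear: about 2 N over 2 mm, then stiff. I'll press it again, more finely, and compare camera images for tilt.

```bash
python3 -m pendant '[[[0,0.7,0,0,0,0,0],[0,0.7,0,0,0,0,0]]]'| sed -n '2p;4p'; for i in 1 2 3 4 5 6 7; do python3 -m pendant '[[[0,0.1,0,0,0,0,0],[0,0.1,0,0,0,0,0]]]' | sed -n '2p;4p'; done; python3 - <<'E'
from h import *
c=viewer.read_camera("scene");save(c,"s2"); a=cv2.imread("pics/s1.png",0).astype(np.float32);b=cv2.imread("pics/s2.png",0).astype(np.float32);o=cv2.imread("pics/scene0.png",0).astype(np.float32)
for k,(u,v) in dict(c=(279,251),d=(240,224),a=(302,223),gearbox=(262,231),ring=(300,252),plate=(272,281)).items():
    f=lambda m:m[v-9:v+10,u-9:u+10].copy()
    w=cv2.createHanningWindow((19,19),cv2.CV_32F)
    print(k,np.round(cv2.phaseCorrelate(f(a),f(b),w)[0],2),np.abs(f(a)-f(b)).mean(),np.abs(f(a)-f(o)).mean())
E
```

```text
tool_pos: [0.4989, 0.0409, 0.0527]
contact_force: [0.1, -0.1, 0.3]
tool_pos: [0.4995, 0.0409, 0.0525]
contact_force: [0.2, 0.2, 0.3]
tool_pos: [0.4996, 0.0408, 0.0518]
contact_force: [-0.0, 0.1, 1.6]
tool_pos: [0.4996, 0.0408, 0.0507]
contact_force: [-0.9, -1.2, 2.1]
tool_pos: [0.4995, 0.0408, 0.0496]
contact_force: [-1.2, -0.9, 1.8]
tool_pos: [0.4996, 0.0408, 0.049]
contact_force: [-2.8, -1.5, 7.1]
tool_pos: [0.4996, 0.0407, 0.0487]
contact_force: [-5.1, -1.4, 13.2]
tool_pos: [0.4996, 0.0407, 0.0484]
contact_force: [-7.3, -2.4, 19.7]
c [-0.01 -0.41] 17.36288 6.2105265
d [-0.16  0.02] 7.8476453 7.271468
a [-0.28 -0.11] 7.5263157 10.590028
gearbox [-0.08 -0.87] 16.396122 6.8587255
ring [-0.2  0.2] 3.4903047 7.0609417
plate [-0.11  0.13] 3.396122 5.4155126
```

```bash
python3 -m pendant '[[[0,-0.1,0,0,0,0,0],[0,-0.1,0,0,0,0,0]]]'| sed -n '2p;4p'; cat > chk.py <<'E'
from h import *
import pickle
o=pickle.load(open("scene.pkl","rb"));
n=[viewer.read_camera("scene") for _ in range(2)]
for k,(u,v) in dict(b=(264,198),c=(279,251),d=(240,224),a=(302,223),gearbox=(262,231),plate=(272,270)).items():
    h=lambda c:np.median([world(c,i,j)[2] for i in range(u-4,u+5) for j in range(v-4,v+5)])*1000
    print(k,round(h(o),1),[round(h(c),1) for c in n])
E
python3 chk.py; echo released;  python3 -m pendant '[[[0,-0.3,0,0,0,0,0],[0,-0.6,0,0,0,0,0],[0,-0.9,0,0,0,0,0],[0,-1.1,0,0,0,0,0],[0,-1.1,0,0,0,0,0]]]'| sed -n '1p;2p;4p';python3 chk.py
```

```text
tool_pos: [0.4996, 0.0407, 0.0487]
contact_force: [-4.6, -1.8, 12.2]
b 54.0 [np.float64(129.4), np.float64(128.5)]
c 53.1 [np.float64(57.9), np.float64(57.9)]
d 53.1 [np.float64(53.6), np.float64(54.0)]
a 53.2 [np.float64(54.3), np.float64(53.1)]
gearbox 91.5 [np.float64(94.2), np.float64(94.1)]
plate 10.3 [np.float64(10.1), np.float64(10.6)]
released
time: 7.8
tool_pos: [0.4997, 0.0409, 0.0589]
contact_force: [-0.1, 0.4, -0.2]
b 54.0 [np.float64(95.4), np.float64(99.8)]
c 53.1 [np.float64(53.3), np.float64(53.3)]
d 53.1 [np.float64(53.3), np.float64(53.0)]
a 53.2 [np.float64(53.2), np.float64(53.8)]
gearbox 91.5 [np.float64(91.6), np.float64(92.2)]
plate 10.3 [np.float64(10.0), np.float64(10.5)]
```

Lug c rises 4.7 mm while b is pressed, and everything is level again after release, so lug b is over the short foot. Next I'll press its tab, 60 mm in front.

```bash
python3 -m pendant '[[[0,-3,0,0,0,0,0],[0,-3,0,0,0,0,0],[0.1,-3,-4,0,0,0,0],[0.1,-3,-6,0,0,0,0],[0.1,-3,-6,0,0,0,0],[0.1,-1,-6,0,0,0,0],[0.1,-0.2,-6,0,0,0,0],[0.1,0.2,-6,0,0,0,0],[0.1,0.5,-6,0,0,0,0],[0.1,0.8,-6,0,0,0,0]]]'|sed -n '1p;2p;4p';python3 -m pendant '[[[0,0.3,0,0,0,0,0],[0,0.6,0,0,0,0,0],[0,0.9,0,0,0,0,0],[0,1.1,0,0,0,0,0],[0,1.1,0,0,0,0,0]]]'|sed -n '1p;2p;4p'
```

```text
time: 8.9
tool_pos: [0.44, 0.0427, 0.0511]
contact_force: [-3.2, -0.7, 11.8]
time: 9.4
tool_pos: [0.4386, 0.0428, 0.0395]
contact_force: [-2.3, 0.5, 3.7]
```

```bash
for i in 1 2 3 4; do python3 -m pendant '[[[0,0.1,0,0,0,0,0],[0,0.1,0,0,0,0,0]]]'|sed -n '1p;2p;4p'; done
```

```text
time: 9.6
tool_pos: [0.4389, 0.0427, 0.0388]
contact_force: [-3.8, -0.2, 7.4]
time: 9.8
tool_pos: [0.4389, 0.0428, 0.0383]
contact_force: [-6.9, 0.2, 13.0]
time: 10.0
tool_pos: [0.4389, 0.0428, 0.0379]
contact_force: [-9.1, 0.4, 22.3]
time: 10.2
tool_pos: [0.4389, 0.0427, 0.0376]
contact_force: [-11.5, -0.4, 32.1]
```

```bash
python3 -m pendant '[[[0,-0.5,0,0,0,0,0],[0,-2,0,0,0,0,0],[0,-5,0,0,0,0,0],[0,-9,2,0,0,0,0],[0,-12,4,0,0,0,0],[0,-16.3,6,0,0,0,0],[0,-16.3,6,0,0,0,0],[0,-16.3,6,0,0,0,0]]]'|sed -n '1p;2p;4p'
python3 - <<'E'
from h import *
c=viewer.read_camera("wrist");cv2.imwrite("pics/w3.png",cv2.resize(c["image"][:,:,::-1],(768,576)))
P=[world(c,u,172)for u in range(180,284,4)];print([(round(p[0],3),round(p[2],3)) for p in P])
p={k:ray(c,*q,.052).round(4) for k,q in dict(b=(258.7,172),d=(382.3,172)).items()};print(p)
E
python3 chk.py
```

```text
time: 11.0
tool_pos: [0.5004, 0.0398, 0.1992]
contact_force: [0.1, 0.6, 0.6]
[(np.float64(0.415), np.float64(0.012)), (np.float64(0.426), np.float64(0.04)), (np.float64(0.43), np.float64(0.038)), (np.float64(0.434), np.float64(0.04)), (np.float64(0.438), np.float64(0.04)), (np.float64(0.442), np.float64(0.039)), (np.float64(0.446), np.float64(0.04)), (np.float64(0.45), np.float64(0.039)), (np.float64(0.454), np.float64(0.039)), (np.float64(0.459), np.float64(0.04)), (np.float64(0.463), np.float64(0.04)), (np.float64(0.467), np.float64(0.04)), (np.float64(0.471), np.float64(0.039)), (np.float64(0.475), np.float64(0.04)), (np.float64(0.479), np.float64(0.041)), (np.float64(0.484), np.float64(0.053)), (np.float64(0.488), np.float64(0.053)), (np.float64(0.491), np.float64(0.053)), (np.float64(0.495), np.float64(0.054)), (np.float64(0.499), np.float64(0.053)), (np.float64(0.503), np.float64(0.053)), (np.float64(0.507), np.float64(0.053)), (np.float64(0.511), np.float64(0.054)), (np.float64(0.515), np.float64(0.054)), (np.float64(0.518), np.float64(0.053)), (np.float64(0.525), np.float64(0.012))]
{'b': array([0.5017, 0.0429, 0.052 ]), 'd': array([0.6216, 0.0374, 0.052 ])}
b 54.0 [np.float64(53.9), np.float64(52.5)]
c 53.1 [np.float64(52.1), np.float64(53.6)]
d 53.1 [np.float64(53.1), np.float64(53.3)]
a 53.2 [np.float64(53.7), np.float64(53.1)]
gearbox 91.5 [np.float64(92.5), np.float64(91.3)]
plate 10.3 [np.float64(10.5), np.float64(10.4)]
```

View pics/w3.png

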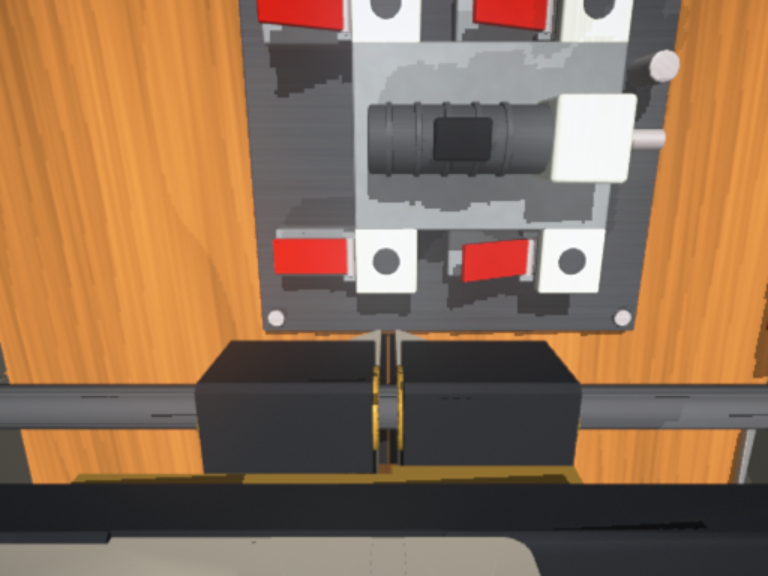

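The tab in front of lug b, at (310,257), now lies flat at 39–40 mm. The other three still stand up and the lugs are level. Next comes the proof press on b.

```bash
python3 -m pendant '[[[0,5,0,0,0,0,0],[0,10,0,0,0,0,0],[0,13,0,0,0,0,0],[0,14.2,0,0,0,0,0],[0,14.5,0,0,0,0,0],[0,14.6,0,0,0,0,0],[0,14.6,0,0,0,0,0]]]'|sed -n '1p;2p;4p'; for i in 1 2 3 4; do python3 -m pendant '[[[0,0.1,0,0,0,0,0],[0,0.1,0,0,0,0,0]]]'|sed -n '1p;2p;4p'; done; python3 chk.py
```

```text
time: 11.85
tool_pos: [0.5007, 0.0398, 0.054]
contact_force: [0.8, -0.3, 0.7]
time: 12.05
tool_pos: [0.5001, 0.0399, 0.0525]
contact_force: [0.2, 0.3, 0.2]
time: 12.25
tool_pos: [0.5001, 0.0398, 0.0519]
contact_force: [-2.1, -0.2, 8.3]
time: 12.45
tool_pos: [0.5001, 0.0398, 0.0518]
contact_force: [-4.6, 0.4, 16.9]
time: 12.65
tool_pos: [0.5002, 0.0398, 0.0514]
contact_force: [-7.1, -1.1, 23.4]
b 54.0 [np.float64(128.9), np.float64(130.5)]
c 53.1 [np.float64(54.0), np.float64(54.3)]
d 53.1 [np.float64(53.6), np.float64(53.2)]
a 53.2 [np.float64(53.0), np.float64(53.1)]
gearbox 91.5 [np.float64(91.8), np.float64(92.5)]
plate 10.3 [np.float64(11.4), np.float64(11.5)]
```

Lug b holds 23 N without giving. Next I'll retreat clear and check.

```bash
python3 -m pendant '[[[0,-0.5,0,0,0,0,0],[0,-2,0,0,0,0,0],[0,-6,0,0,0,0,0],[0,-10,0,0,0,0,0],[0,-15,0,0,0,0,0],[5,-18,0,0,0,0,0],[10,-18,0,0,0,0,0],[15,-18,0,0,0,0,0],[20,-18,0,0,0,0,0],[20,-18,0,0,0,0,0],[20,-18,0,0,0,0,0],[20,-18,0,0,0,0,0]]]'|sed -n '1p;2p;4p'; python3 chk.py; python3 - <<'E'
from h import *
c=viewer.read_camera("scene");im=c["image"][165:290,200:345,::-1];o=cv2.imread("pics/scene0.png")[165:290,200:345]
cv2.imwrite("pics/s9.png",np.hstack([cv2.resize(i,None,fx=2.7,fy=2.7,interpolation=cv2.INTER_CUBIC) for i in(o,im)]))
g=lambda m:cv2.cvtColor(np.ascontiguousarray(m),cv2.COLOR_BGR2GRAY).astype(np.float32)
for k,(u,v) in dict(b=(264,198),c=(279,251),d=(240,224),a=(302,223),ring=(300,252),plate=(272,270)).items():
    u-=200;v-=165;f=lambda m:g(m)[v-10:v+11,u-10:u+11].copy()
    print(k,np.round(cv2.phaseCorrelate(f(o),f(im),cv2.createHanningWindow((21,21),cv2.CV_32F))[0],2))
E
```

```text
time: 13.95
tool_pos: [0.4901, -0.159, 0.2286]
contact_force: [-0.7, 0.1, -0.6]
b 54.0 [np.float64(53.9), np.float64(53.4)]
c 53.1 [np.float64(53.0), np.float64(53.4)]
d 53.1 [np.float64(52.8), np.float64(53.0)]
a 53.2 [np.float64(53.4), np.float64(53.0)]
gearbox 91.5 [np.float64(91.7), np.float64(91.6)]
plate 10.3 [np.float64(10.6), np.float64(11.4)]
b [-0.    0.02]
c [0.22 0.17]
d [ 0.07 -0.14]
a [-0.03 -0.2 ]
ring [ 0.07 -0.6 ]
plate [ 0.32 -0.02]
```

View pics/s9.png

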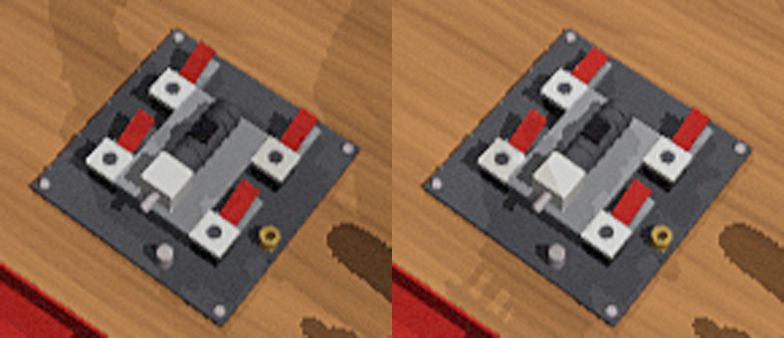

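The before and after views show everything in place: only the tab at (592,65), in front of lug b, has gone flat. The ring and socket have not moved. Handing in.

```bash
python3 -c "
from cell import robot,status
print(robot.hand_in(),status.observe()['qvel'].round(3))"
```

```text
the job is handed in; nothing more can be done
the job is handed in; nothing more can be done
```

The short foot is under lug b (front right). I pressed its red shim tab down flat, and the lug no longer gives. I handed the job in with the arm clear at about 14 s.

- **Finding the lug:** b was the first lug I pressed, and it gave. I pressed it a second time because the first reading was unclear. The opposite lug c rose 4.7 mm and came back level on release. I did not press the other three lugs.
- **Shim tab:** I pressed b's tab until it stopped firmly at about 32 N. The wrist camera then showed it flat at 39–40 mm. The other three tabs are still up.
- **Proof press:** lug b held 23 N. The fingertips sank about 1 mm after first contact, and c moved no more than about 1 mm.
- **Last checks:** all four lugs were level within about 1 mm, and the gearmotor sat where it was at the start to within about 0.3 pixel. The spacer ring read 0.6 pixel off in the comparison, but looks unmoved and nothing went near it.

Two readings did not fit neatly:
- **Dip at b:** the fingertips showed it giving only about 3 mm at 2–3 N, not the stated 4–5 mm at 3–6 N. I relied on the rise at c, and think the wide fingertips were resting on the edge of the tilted lug.
- **Sideways force:** it reached 7 N in the lug presses and 11.5 N in the tab press, with no visible shift of the gearmotor.

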